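# Fit the plug-in stop and hold the square in its corner

### The job

Plug the steel stop block fully home into the socket hole of the aluminium set-up plate and let go of it. Then take the steel square by its grip rib, lay it flat on the plate, and press its outer corner into the corner between the fence and the stop until both outer edges bear firmly against them; finish while still gripping the square and pressing it there, square to the fence, with the stop still home. Leave the other things on the bench where they are.

Things in the scene. Friction and masses are not known exactly. Their poses are not given: they have to be found in the camera images.
- plate: Fixed aluminium set-up plate, 220 (x) x 170 (y) x 20 mm, flat on the bench. Origin: centre of its underside; z up, x along the fence. It may be turned by up to 15 degrees from the world axes.
- fence: Fixed steel bar on the plate along its +y edge, 210 (plate x) x 12 (plate y), standing 25 mm above the plate's top. Its inner face (facing plate -y) lies at plate y = +70 mm. Origin: at the middle of the plate's top, axes as the plate's.
- socket (a point): Centre of the socket mouth, on the plate's top face, at plate (63, 32, 20) mm; axes as the plate's. Rectangular hole 19.6 (plate x) x 37.6 (plate y) mm, 18 mm deep, with a small chamfer at the mouth.
- corner (a point): The point on the plate's top where the fence's inner face meets the plane of the plugged-in stop's face that looks to plate -x: plate (50, 70, 20) mm, axes as the plate's. The work corner lies on the -x, -y side of it. The stop ends 6 mm short of the fence.
- stop: Loose steel stop, 0.2-0.45 kg: body 26 (x) x 64 (y) x 45 (z) mm; under its centre a plug 18 (x) x 36 (y) mm, 16 mm long, last 2.5 mm slimmer by 0.75 mm a side. Origin: centre of the body's underside (the shoulder), z up. Home, the shoulder rests on the plate and y lies along plate y, either way round, with 0.8 mm play. At the start it stands upright on the rest, plug down between the rails.
- rest: Fixed grey plastic rest for the stop, 60 (x) x 74 (y) mm: two rails 22 mm high, along x, 50 mm long, at y = +-22 to 32 mm. Origin: centre of its underside. The stop's shoulder stands on the rails, its y about along the rest's y. Rest on one side of the plate (left or right), square on the other.
- square: Loose steel L, 0.2-0.45 kg, flat on the bench, bar 18 mm wide, 8 thick, with a diagonal brace; on it an upright grip rib 40 long, 14 thick, top 44 mm above the underside. Origin: underside, below the rib's centre. Rib runs along (1, -1): fingers close along (1, 1), towards the outer corner. Long leg (120 mm) has its outer edge at y = +42, short leg (90 mm) at x = +42.
- square_corner (a point): Outer corner of the square, at its underside, at square (42, 42, 0) mm; axes as the square's. From it the long leg runs along -x and the short leg along -y. In place it meets corner, with the square's x and y along the plate's: long leg on the fence, short leg on the stop.
- objective: Bystander: loose microscope objective standing on the plate, 34 mm diameter, 46 mm high, at about plate (88, -55) mm. Origin: centre of its underside.
- slide_box: Bystander: loose flat white box 60 x 170 x 35 mm beyond the plate. Origin: centre of its underside.
- wash_bottle: Bystander: loose white bottle, 64 mm diameter, 170 mm high, beyond the plate to the right. Origin: centre of its underside.
- jar: Bystander: loose amber jar, 56 mm diameter, 70 mm high, beyond the plate to the left. Origin: centre of its underside.
- dish: Bystander: loose glass disc-shaped dish, 56 mm diameter, 14 mm high, between robot and plate. Origin: centre of its underside.
- driver: Bystander: loose screwdriver about 160 mm long lying beyond the left-hand place. Origin: under its middle.
- gauge_block: Bystander: loose steel block 70 x 30 x 12 mm lying beyond the right-hand place. Origin: centre of its underside.
Mind the look-alikes: they are no part of the job. What is shaped like the square but blue or pink is not meant.

How it is judged:
By the outcome, as a careful person would: the job done as asked, in the order asked, and still so for the second after the job is handed in, while the arm keeps its last pose, push and grip.
It also fails if it takes over 72 s, if anything falls off the work surface, if the arm or the gripper's body presses on something with over 40 N, if the wrist force passes 120 N, or if a joint passes its speed limit or range.

### The arm

A 7-joint arm with a two-finger parallel gripper is mounted at the origin on the work surface. World frame = base frame: x ahead of the robot, y to its left, z up, the work surface at z = 0. Lengths are in m, angles in rad, forces in N, time in s.
With the tool pointing down it reaches from about 0.425 to 0.875 m from the base axis. Payload 4.7 kg.
Tool frame: the origin (TCP) lies on the centre line of the jaws, within the pads' length; the fingertips stand 22 mm ahead of it and the grasp point (between the pads) lies 3 mm ahead of it; z points along the fingers, y is the direction in which the jaws open and shut (so a half turn about z gives the same grasp; the last joint's range is limited). The gripper opens to 87 mm and grips with 3 to 60 N. Pads are 19 mm wide; open, the fingers measure 117 mm over their backs; the gripper's body (75 mm by 190 mm) begins 51 mm behind the grasp point.
Start: joints at [-1.212, 0.321, -0.07, 1.45, 0.023, 1.371, -0.057], TCP at [0.22, 0.612, 0.245] pointing down, gripper open.
Joint ranges: [-2.86, 2.86], [-0.3, 2.09], [-1.38, 1.24], [0.06, 2.45], [-1.56, 4.7], [0.09, 2.05], [-2.69, 2.69]. Speed limits (rad/s): [2.57, 2.57, 3.14, 3.14, 3.14, 3.14, 3.14].

### API

Orientations are given as a rotation vector (axis times angle).
In Python, from bench import ctrl, imaging, close_job, finder gives the robot as it stands. The module is installed in compiled form; this text tells all that it offers.
- The arm moves only by the shell command python3 -m jog 'ROWS' [FORCE]. ROWS is JSON, a list that holds one entry, the list of rows, each a list of 7 numbers: the shift along the tool's x, y, z in cm, then the turn, a rotation vector about the tool's x, y, z in degrees, then the finger opening in cm, from 0 to 8.7. In form: [[[dx, dy, dz, ax, ay, az, claw], ...]]. A call has 1 to 12 rows; each row shifts and turns the commanded pose from where the row before left it, along the tool's axes as they then stand; what a row does not reach is not made up. A row lasts 1/10 s, in which the tool goes at most 50 mm and 8.59 degrees, less where a joint would pass 70% of its speed; a pose out of reach is approached as far as the arm can. A call is refused whole if a number of a shift passes 5 or a number of a turn 8.59, either way. A call with a gripper value outside its range is refused whole. The fingers move at their own pace and stop on an object; FORCE is the grip in N (left out, the last holds). Time passes only in rows, so rows that do not move let the fingers close. It gives the time, the measured TCP pose, the force and the opening at its end, in the units of the state.
- ctrl.get_state(): the state, without advancing time (a new reading comes with each control period).
- imaging.get_image(name): name is "side" or "top" or "wrist"; returns a dict with "frame" (420x560x3 uint8, red, green, blue), "intrinsics" (3x3 intrinsics, pixels), "pose" (4x4, takes a point from camera to world coordinates). Camera axes: x right, y down, z forward; pixel columns grow to the right and rows downward; lengths in m; the calibration is good to about 2 mm. A picture is of the moment at which its call begins. There is no depth.
- close_job(): hands the job in, once; it reports no verdict.
Trained networks look in the newest picture that a camera, given by its name, has taken for a name from the list of things; names that differ only in an ending like _2 or _b are one class to them, and where a whole thing is asked for, a point or a joint stands for the part that bears it (a point fixed in the world has none). Each returns a list of dicts, best first, with "conf" (0 to 1); they miss things now and then, are a little off and sometimes report something else, mostly with a low value. They report only what shows in the picture. A call takes as long as a camera call. They do not tell look-alikes from the thing itself.
- finder.trace(label, camera): "region" (420x560 bool, what is visible of it) and "point" ([row, column] as shares, 0 to 1, of the picture: columns of its width, rows of its height, amid what is visible of it).
- finder.spot_point(label, camera): "point" ([row, column] as shares, 0 to 1, of the picture: columns of its width, rows of its height: a listed point, or the origin of a listed thing).
The state is a dict: "time": time; "joint_positions": joint angles; "qd": joint speeds; "joint_torque": joint torques, N m; "position": TCP position; "tool_rot": TCP orientation; "ft_force": force on the tool from outside, world axes, zero at the start; "torque": the same for the moment, N m; "grip_width": opening from 0.0 (shut) to 1.0 (fully open).
Only numpy, scipy, OpenCV 4.12 (cv2) and the standard library are available. Lean on these libraries where they do the work, as an engineer would, in place of code of your own. Each camera call takes 0.05 s, during which the arm holds its last target. There are 200 camera calls.

## Working session

There is one attempt and no reset: what is moved stays moved. The work goes in short steps, Python scripts to look and compute and a shell command to move; the robot and the scene stay as the last step left them, time stands still between calls to the robot, and variables do not carry over. Pictures are saved under pics/ and viewed, about 8 in all and at most 12, crops included, and the job is handed in when it is done.

```bash
mkdir -p pics
cat > h.py <<'E'
import numpy as np, cv2, json
from scipy.spatial.transform import Rotation as R
from bench import ctrl, imaging, finder
def ray(im,px):
    K=im["intrinsics"];P=np.array(im["pose"]);d=P[:3,:3]@np.linalg.inv(K)@np.array([px[0],px[1],1.]);return P[:3,3],d
def at(im,px,z):
    o,d=ray(im,px);return o+d*(z-o[2])/d[2]
def proj(im,p):
    P=np.array(im["pose"]);c=P[:3,:3].T@(np.array(p)-P[:3,3]);u=np.array(im["intrinsics"])@c;return u[:2]/u[2]
def pt(d): return np.array([d["point"][1]*560,d["point"][0]*420])
def save(im,name,crop=None,f=1):
    a=im["frame"][:,:,::-1]
    if crop: a=a[crop[1]:crop[3],crop[0]:crop[2]]
    cv2.imwrite("pics/"+name,cv2.resize(a,None,fx=f,fy=f,interpolation=cv2.INTER_CUBIC))
def st():
    s=ctrl.get_state();print("t",s["time"],"p",np.round(s["position"],4),"R",np.round(R.from_rotvec(s["tool_rot"]).as_matrix(),3).tolist(),"F",np.round(s["ft_force"],1),"g",s["grip_width"]);return s
E
cat > a.py <<'E'
from h import *
s=st()
for c in ("top","side"):
    im=imaging.get_image(c);save(im,c+"1.png",f=1.4)
    print(c,np.round(np.array(im["pose"]),3).tolist(),np.round(im["intrinsics"],1).tolist())
    for l,z in [("plate",0),("fence",.02),("socket",.02),("corner",.02),("stop",.022),("rest",0),("square",0),("square_corner",0),("objective",.02)]:
        for d in finder.spot_point(l,c)[:3]:
            p=pt(d);print(c,l,round(d["conf"],2),np.round(p,1),np.round(at(im,p,z),4)[:2])
E
python3 a.py
```

```text
t 0.0 p [0.2195 0.6113 0.2434] R [[-0.941, 0.338, -0.001], [0.338, 0.941, -0.002], [-0.0, -0.002, -1.0]] F [0.8 1.2 0.3] g 1.000501519035163
top [[0.003, -0.998, 0.066, 0.498], [-1.0, -0.003, -0.002, -0.052], [0.002, -0.066, -0.998, 1.019], [0.0, 0.0, 0.0, 1.0]] [[405.2, 0.0, 279.9], [0.0, 405.2, 207.4], [0.0, 0.0, 1.0]]
top plate 0.8 [271.5 203.8] [ 0.5742 -0.0326]
top socket 0.71 [254.  180.8] [0.6297 0.0106]
top corner 0.61 [237.2 188.7] [0.6099 0.0521]
top corner 0.37 [121.  259.8] [0.434  0.3347]
top stop 0.61 [117.  258.1] [0.4383 0.3439]
top rest 0.71 [119.7 258. ] [0.4372 0.3459]
top square 0.71 [378.3 265. ] [ 0.4216 -0.3   ]
top square 0.65 [414.7 317.5] [ 0.2928 -0.3885]
top square 0.55 [445.5 242.2] [ 0.4789 -0.4693]
top square_corner 0.97 [367.  240.3] [ 0.4831 -0.2725]
top square_corner 0.67 [445.4 219.9] [ 0.5349 -0.4705]
top square_corner 0.57 [398.9 299.8] [ 0.336  -0.3501]
top objective 0.66 [285.2 167.9] [ 0.6622 -0.0667]
side [[0.789, -0.371, 0.491, -0.068], [-0.615, -0.463, 0.639, -0.865], [-0.009, -0.805, -0.593, 0.827], [0.0, 0.0, 0.0, 1.0]] [[468.4, 0.0, 278.0], [0.0, 468.4, 207.1], [0.0, 0.0, 1.0]]
side plate 0.92 [273.1 220. ] [ 0.5667 -0.0152]
side plate 0.62 [318.8 187.1] [0.782  0.0287]
side socket 0.68 [281.2 202.2] [0.6218 0.0171]
side corner 0.91 [270.7 198.8] [0.6082 0.0502]
side stop 0.8 [168.5 174.6] [0.4315 0.3604]
side stop 0.38 [195.2 236.1] [0.344  0.0369]
side square 0.91 [371.5 336.9] [ 0.4831 -0.4734]
side square 0.69 [297.1 298.2] [ 0.4287 -0.288 ]
side square 0.69 [170.8 175. ] [0.4498 0.3868]
side square_corner 0.91 [283.4 336.2] [ 0.3352 -0.354 ]
side square_corner 0.91 [390.4 324.7] [ 0.5403 -0.4765]
side square_corner 0.88 [307.3 283. ] [ 0.48   -0.2656]
side objective 0.5 [311.  209.8] [ 0.6657 -0.066 ]
```

View pics/top1.png

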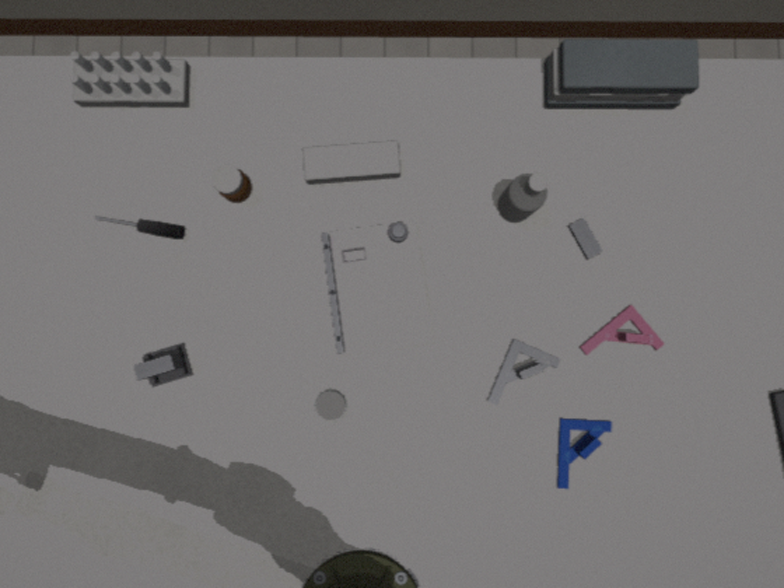

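View pics/side1.png

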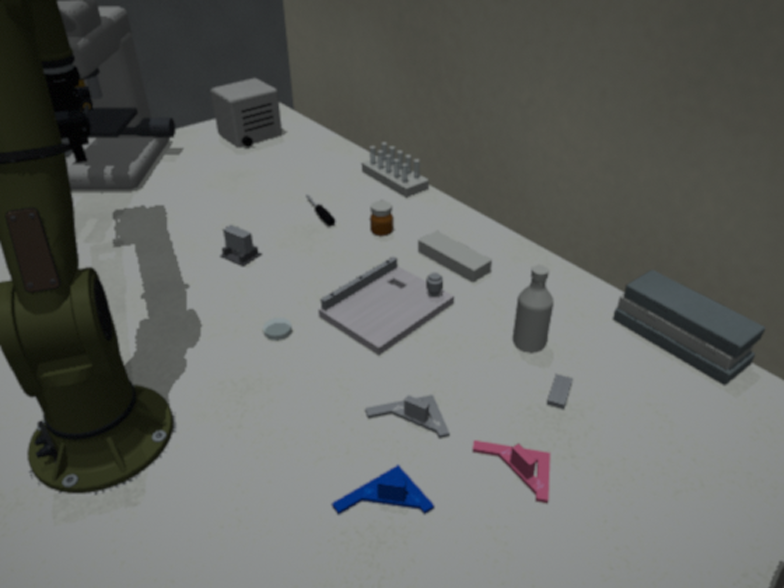

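The top view shows the stop on the rest at about px (114,259) (full-size 560 px) and the plate in the middle with its socket at (253,181). There are three L shapes. The grey steel one at (372,262) is the square. The blue one at (416,314) and the pink one at (445,236) are look-alikes. The blocks at (417,170) and (92,57) could be taken for the stop, but the stop is the one on the dark rest. I'll go above the stop first.

```bash
python3 -m jog '[[[-3.3,-2,0.3,0,0,5.5,8.7],[-3.3,-2,0.3,0,0,0,8.7],[-3.3,-2,0.3,0,0,0,8.7],[-3.3,-2,0.3,0,0,0,8.7],[-3.3,-2,0.3,0,0,0,8.7],[-3.3,-2,0.3,0,0,0,8.7],[-3.3,-2,0.3,0,0,0,8.7],[-3.3,-2,0.3,0,0,0,8.7],[0,0,0,0,0,8,8.7],[0,0,0,0,0,8,8.7],[0,0,0,0,0,8,8.7],[0,0,0,0,0,8,8.7]]]'
cat > p.py <<'E'
# plan: x y z yaw(tool y axis, deg) -> total shift in current tool axes (cm), turn about tool z (deg)
import sys; from h import *
x,y,z,yaw=map(float,sys.argv[1:5]); s=st(); M=R.from_rotvec(s["tool_rot"]).as_matrix()
cy=np.degrees(np.arctan2(M[1,1],M[0,1])); d=(yaw-cy+90)%180-90
print("shift cm",np.round(M.T@(np.array([x,y,z])-s["position"])*100,2),"turn z",round(-d,2),"yaw now",round(cy,2),"tilt(deg tool x,y)",np.round(np.degrees(np.cross(M[:,2],[0,0,-1])@M),2))
E
python3 p.py .437 .345 .2 17
```

```text
time: 2.2
position: [0.3933, 0.3565, 0.2208]
tool_rot: [1.514, 2.753, 0.001]
ft_force: [0.3, 0.1, 0.5]
grip_width: 0.999
t 2.2 p [0.3933 0.3565 0.2208] R [[-0.536, 0.844, 0.0], [0.844, 0.536, 0.0], [0.0, 0.0, -1.0]] F [0.3 0.1 0.5] g 0.9992691405974623
shift cm [-3.31  3.07  2.08] turn z 15.4 yaw now 32.4 tilt(deg tool x,y) [ 0.02 -0.01 -0.  ]
```

```bash
python3 -m jog '[[[-3.3,3,0,0,0,0,8.7],[0,0,0,0,0,8,8.7],[0,0,0,0,0,7.4,8.7],[0,0,0,0,0,0,8.7]]]'
cat > b.py <<'E'
from h import *
import sys
im=imaging.get_image("wrist");save(im,"w1.png",f=1)
print(np.round(np.array(im["pose"]),3).tolist(),np.round(im["intrinsics"],0).tolist())
for l,z in [("stop",.022),("rest",0)]:
    for d in finder.spot_point(l,"wrist")[:2]:
        p=pt(d);print(l,round(d["conf"],2),np.round(p,1),np.round(at(im,p,z),4)[:2])
    for d in finder.trace(l,"wrist")[:2]:
        m=d["region"].astype(np.uint8);c=max(cv2.findContours(m,0,2)[0],key=cv2.contourArea)
        print(l,"trace",round(d["conf"],2),m.sum(),cv2.minAreaRect(c))
E
python3 b.py
```

```text
time: 2.6
position: [0.4365, 0.345, 0.2206]
tool_rot: [1.862, 2.53, 0.0]
ft_force: [0.2, -0.2, -0.3]
grip_width: 0.999
[[0.955, 0.283, 0.091, 0.411], [0.297, -0.91, -0.291, 0.425], [0.0, 0.305, -0.952, 0.361], [0.0, 0.0, 0.0, 1.0]] [[304.0, 0.0, 284.0], [0.0, 304.0, 210.0], [0.0, 0.0, 1.0]]
stop 0.72 [277.1 189.7] [0.4288 0.343 ]
stop trace 0.81 1773 ((278.0, 196.0), (68.0, 26.0), 90.0)
stop trace 0.7 570 ((179.0, 353.0), (24.0, 30.0), 90.0)
rest 0.63 [277.7 181.7] [0.4277 0.3474]
rest trace 0.75 1759 ((279.5, 183.99998474121094), (50.99999237060547, 61.99999237060547), -0.0)
```

View pics/w1.png

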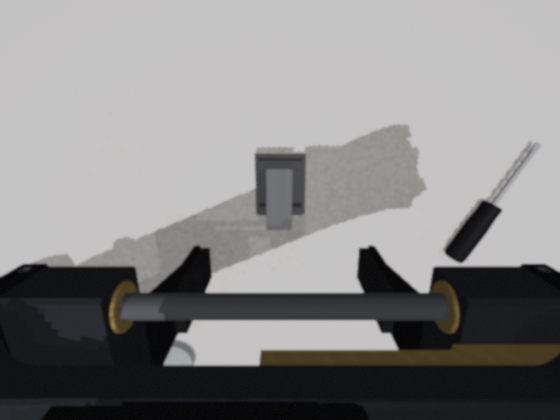

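```bash
cat > c.py <<'E'
from h import *
im=imaging.get_image("wrist");save(im,"w2.png",(220,120,340,260),5)
print(np.round(at(im,(278.5,198),.067),4),at(im,(278.5,168),.067),at(im,(278.5,230),.067), proj(im,[.437,.345,.067]))
i2=imaging.get_image("top");g=finder.trace("stop","top")[0]["region"].astype(np.uint8)
c=max(cv2.findContours(g,0,2)[0],key=cv2.contourArea);r=cv2.minAreaRect(c);print(r,at(i2,r[0],.067))
E
python3 c.py
```

```text
[0.4299 0.3464 0.067 ] [0.42094237 0.37530567 0.067     ] [0.43999446 0.31353461 0.067     ] [284.87405487 201.34103906]
((373.5862731933594, 270.7942199707031), (37.4529914855957, 48.430076599121094), 22.750978469848633) [ 0.41323277 -0.27254328  0.067     ]
```

View pics/w2.png

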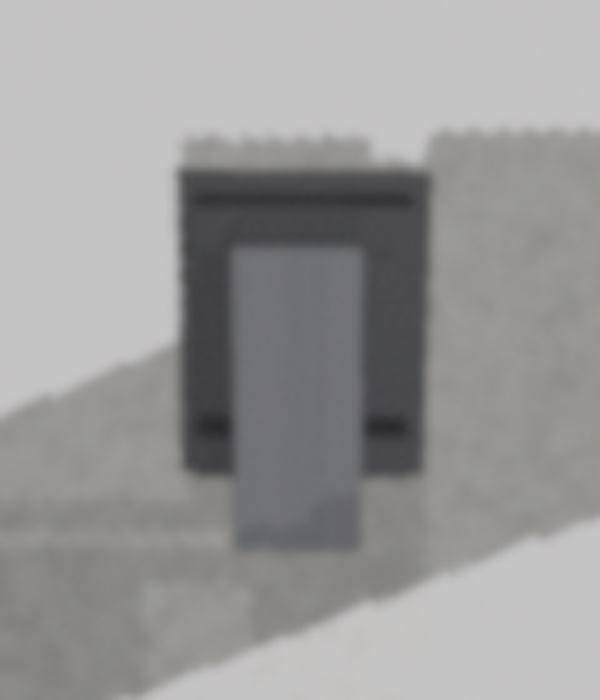

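The crop shows the stop's top face spanning px (266–292, 169–230) in the wrist view. It is aligned with the tool axes, with its centre at (279.2,199.5).

```bash
python3 p.py .4304 .345 .057 17
```

```text
t 3.0 p [0.4362 0.3452 0.2207] R [[-0.299, 0.954, 0.0], [0.954, 0.299, 0.0], [0.0, 0.0, -1.0]] F [-0.1 -0.1 -0.1] g 0.9975018101415135
shift cm [ 0.16 -0.56 16.37] turn z 0.4 yaw now 17.4 tilt(deg tool x,y) [ 0.01 -0.01 -0.  ]
```

```bash
python3 -m jog '[[[0.15,-0.55,4,0,0,0,8.7],[0,0,4,0,0,0,8.7],[0,0,4,0,0,0,8.7],[0,0,3,0,0,0,8.7],[0,0,1.4,0,0,0,8.7],[0,0,0,0,0,0,8.7]]]' 20 && python3 -m jog '[[[0,0,0,0,0,0,2],[0,0,0,0,0,0,2],[0,0,0,0,0,0,2],[0,0,0,0,0,0,2],[0,0,0,0,0,0,2],[0,0,0,0,0,0,2],[0,0,0,0,0,0,2],[0,0,0,0,0,0,2]]]' 40
```

```text
time: 3.6
position: [0.4295, 0.344, 0.0549]
tool_rot: [-1.86, -2.531, 0.006]
ft_force: [-0.0, 0.3, -0.6]
grip_width: 0.998
time: 4.4
position: [0.4306, 0.3448, 0.0566]
tool_rot: [-1.861, -2.531, 0.0]
ft_force: [-0.2, -0.3, -0.4]
grip_width: 0.356
```

```bash
python3 -m jog '[[[0,0,0,0,0,0,2],[0,0,0,0,0,0,2],[0,0,0,0,0,0,2],[0,0,0,0,0,0,2]]]' && python3 -m jog '[[[0,0,-1.5,0,0,0,2],[0,0,-3,0,0,0,2],[0,0,-3.5,0,0,0,2],[0,0,-3,0,0,0,2]]]'; python3 p.py .55 .08 .17 7
```

```text
time: 4.8
position: [0.4308, 0.3449, 0.0566]
tool_rot: [1.861, 2.531, 0.001]
ft_force: [-0.7, 0.7, -0.8]
grip_width: 0.292
time: 5.2
position: [0.4305, 0.3447, 0.1688]
tool_rot: [1.861, 2.531, 0.001]
ft_force: [0.3, 0.3, -2.3]
grip_width: 0.296
t 5.2 p [0.4305 0.3447 0.1688] R [[-0.298, 0.955, 0.0], [0.955, 0.298, 0.0], [0.0, 0.0, -1.0]] F [ 0.3  0.3 -2.3] g 0.2962140885073493
shift cm [-28.83   3.52  -0.12] turn z 10.34 yaw now 17.34 tilt(deg tool x,y) [ 0.02 -0.01  0.  ]
```

Holding the stop at 25.7 mm. Next I look at the plate from a place beyond the socket.

```bash
python3 p.py .625 -.07 .20 7; python3 -m jog '[[[-4.2,0.6,-0.3,0,0,5,2],[-4.2,0.6,-0.3,0,0,5.3,2],[-4.2,1,-0.3,0,0,0,2],[-4.2,1,-0.3,0,0,0,2],[-4.2,1,-0.3,0,0,0,2],[-4.2,1,-0.3,0,0,0,2],[-4.2,1,-0.3,0,0,0,2],[-4.2,1,-0.3,0,0,0,2]]]' ;python3 p.py .625 -.07 .20 7
```

```text
t 5.2 p [0.4305 0.3447 0.1688] R [[-0.298, 0.955, 0.0], [0.955, 0.298, 0.0], [0.0, 0.0, -1.0]] F [ 0.3  0.3 -2.3] g 0.2962140885073493
shift cm [-45.38   6.21  -3.12] turn z 10.34 yaw now 17.34 tilt(deg tool x,y) [ 0.02 -0.01  0.  ]
time: 6.0
position: [0.5541, 0.0225, 0.1916]
tool_rot: [-2.08, -2.353, -0.001]
ft_force: [-0.9, -0.9, -3.7]
grip_width: 0.299
t 6.0 p [0.5541 0.0225 0.1916] R [[-0.123, 0.992, 0.0], [0.992, 0.123, 0.001], [0.001, 0.0, -1.0]] F [-0.9 -0.9 -3.7] g 0.29868394020140343
shift cm [-10.05   5.9   -0.85] turn z 0.05 yaw now 7.05 tilt(deg tool x,y) [ 0.01 -0.05 -0.  ]
```

```bash
python3 -m jog '[[[-3.3,2,-0.3,0,0,0,2],[-3.4,2,-0.3,0,0,0,2],[-3.3,1.9,-0.2,0,0,0,2],[0,0,0,0,0,0,2],[0,0,0,0,0,0,2]]]'
cat > d.py <<'E'
from h import *
st()
im=imaging.get_image("wrist");save(im,"w3.png",f=1.4)
for l,z in [("plate",0),("fence",.02),("socket",.02),("corner",.02),("stop",.12),("objective",.02)]:
    for d in finder.spot_point(l,"wrist")[:2]:
        p=pt(d);print(l,round(d["conf"],2),np.round(p,1),np.round(at(im,p,z),4)[:2])
E
python3 d.py
```

```text
time: 6.5
position: [0.6246, -0.0688, 0.1987]
tool_rot: [-2.083, -2.351, 0.001]
ft_force: [0.0, 0.4, -2.4]
grip_width: 0.296
t 6.5 p [ 0.6246 -0.0688  0.1987] R [[-0.12, 0.993, -0.001], [0.993, 0.12, 0.0], [0.0, -0.001, -1.0]] F [ 0.   0.4 -2.4] g 0.2958253951292423
plate 0.71 [238.  145.1] [ 0.5681 -0.0247]
plate 0.49 [279.8  73.5] [0.6052 0.0524]
socket 0.75 [297.4 116.6] [0.6279 0.0129]
socket 0.5 [241.3 145. ] [ 0.5742 -0.0218]
corner 0.94 [282.   71.7] [0.6077 0.052 ]
stop 0.81 [282.1 255.9] [ 0.6257 -0.0929]
objective 0.55 [323.3 196.9] [ 0.667  -0.0664]
```

View pics/w3.png

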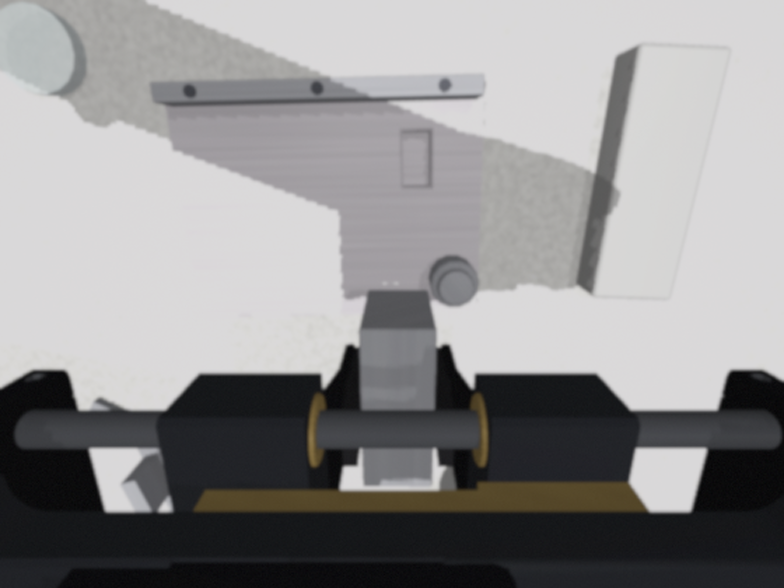

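The wrist view shows the fence, whose inner bottom edge runs from px (116,74) to (346,68). The socket hole is at px (287–309, 93–134), the objective at (324,200), and the held stop at the bottom centre. I'll now measure the yaw and socket more precisely.

```bash
cat > e.py <<'E'
from h import *
im=imaging.get_image("wrist");g=cv2.cvtColor(im["frame"],cv2.COLOR_RGB2GRAY)
L=cv2.createLineSegmentDetector().detect(g)[0][:,0]
for l in L:
    n=np.hypot(*(l[:2]-l[2:]));m=(l[:2]+l[2:])/2
    sock=278<m[0]<318 and 85<m[1]<142 and n>10
    fen=100<m[0]<360 and 45<m[1]<90 and n>60
    pl=230<m[0]<350 and 80<m[1]<210 and n>30
    if sock or fen or pl:
        a=at(im,l[:2],.02);b=at(im,l[2:],.02);t=np.degrees(np.arctan2((b-a)[1],(b-a)[0]))
        a2=at(im,l[:2],.045);b2=at(im,l[2:],.045)
        print("S" if sock else "F" if fen else "P",np.round(l,1),"z20:",np.round(a[:2],4),np.round(b[:2],4),"ang",round((t+45)%90-45,2),"z45",np.round(a2[:2],4))
save(im,"w4.png",(250,45,350,145),6)
E
python3 e.py
```

```text
F [340.6  73.8 120.6  78.1] z20: [0.6639 0.0593] [0.4533 0.0292] ang 8.14 z45 [0.66  0.056]
F [221.9  72.1 319.4  70.5] z20: [0.5502 0.0466] [0.6431 0.0596] ang 7.98 z45 [0.5552 0.0443]
P [260.6 206.3 305.6 206.6] z20: [ 0.6008 -0.0832] [ 0.6499 -0.0773] ang 6.78 z45 [ 0.6019 -0.0754]
S [294.4  80.6 322.5  92.1] z20: [0.6205 0.0478] [0.6492 0.0409] ang -13.55 z45 [0.62   0.0454]
P [323.6  93.3 369.  103.6] z20: [0.6505 0.0399] [0.6967 0.0361] ang -4.72 z45 [0.6477 0.0381]
F [115.7  74.3 220.7  72.1] z20: [0.4487 0.0319] [0.549  0.0464] ang 8.22 z45 [0.4616 0.0308]
S [308.2  95.6 308.2 135.6] z20: [0.6358 0.0359] [ 0.6415 -0.002 ] ang 8.5 z45 [0.6341 0.0344]
F [139.4  59.7 218.1  58. ] z20: [0.4717 0.0477] [0.5459 0.0585] ang 8.23 z45 [0.4828 0.0453]
S [303.5 131.8 304.4  98.1] z20: [0.6361 0.0011] [0.6324 0.0332] ang 6.59 z45 [0.6344 0.0024]
S [286.9  94.3 306.9  93.9] z20: [0.6148 0.0346] [0.6343 0.0374] ang 8.19 z45 [0.6147 0.0332]
F [246.9  57.1 311.9  56. ] z20: [0.5729 0.0626] [0.634  0.0712] ang 8.07 z45 [0.5761 0.059 ]
S [288.1 133.6 301.9 133.7] z20: [ 0.6208 -0.0025] [ 0.6348 -0.0009] ang 6.88 z45 [ 0.6203 -0.001 ]
S [306.9 136.7 288.1 136.8] z20: [ 0.6403 -0.0032] [ 0.6213 -0.0057] ang 7.5 z45 [ 0.6382 -0.0016]
```

View pics/w4.png

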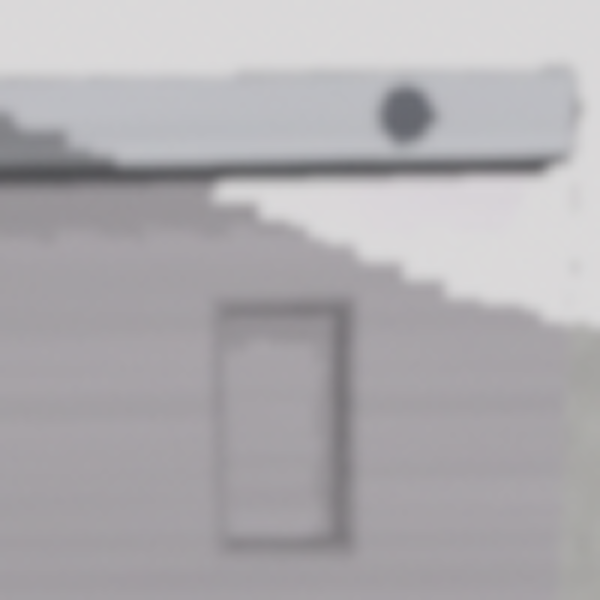

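```bash
python3 -m jog '[[[4.2,-0.4,0,0,0,-1,2],[4.2,-0.4,0,0,0,0,2],[0,0,4,0,0,0,2],[0,0,4,0,0,0,2],[0,0,3,0,0,0,2],[0,0,0,0,0,0,2],[0,0,0,0,0,0,2]]]'; python3 p.py .6283 .0156 .08 8.1
```

```text
time: 7.6
position: [0.6062, 0.0144, 0.0891]
tool_rot: [2.06, 2.372, -0.0]
ft_force: [0.1, -0.1, -1.9]
grip_width: 0.297
t 7.6 p [0.6062 0.0144 0.0891] R [[-0.14, 0.99, -0.0], [0.99, 0.14, -0.0], [-0.0, -0.0, -1.0]] F [ 0.1 -0.1 -1.9] g 0.29650116400945575
shift cm [-0.19  2.21  0.91] turn z -0.05 yaw now 8.05 tilt(deg tool x,y) [-0.    0.01  0.  ]
```

```bash
python3 -m jog '[[[-0.2,2.2,0,0,0,0,2],[0,0,0.6,0,0,0,2],[0,0,0.4,0,0,0,2],[0,0,0,0,0,0,2],[0,0,0,0,0,0,2]]]'; python3 p.py .6283 .0156 .055 8.1
python3 - <<'E'
from h import *
im=imaging.get_image("side");save(im,"s2.png",(230,160,350,250),6)
E
```

```text
time: 8.1
position: [0.6278, 0.0153, 0.0791]
tool_rot: [-2.06, -2.372, -0.001]
ft_force: [0.2, -0.3, -1.9]
grip_width: 0.292
t 8.1 p [0.6278 0.0153 0.0791] R [[-0.14, 0.99, 0.0], [0.99, 0.14, 0.0], [0.0, 0.0, -1.0]] F [ 0.2 -0.3 -1.9] g 0.29207158408533557
shift cm [0.02 0.05 2.41] turn z -0.07 yaw now 8.03 tilt(deg tool x,y) [ 0.02 -0.02 -0.  ]
```

View pics/s2.png

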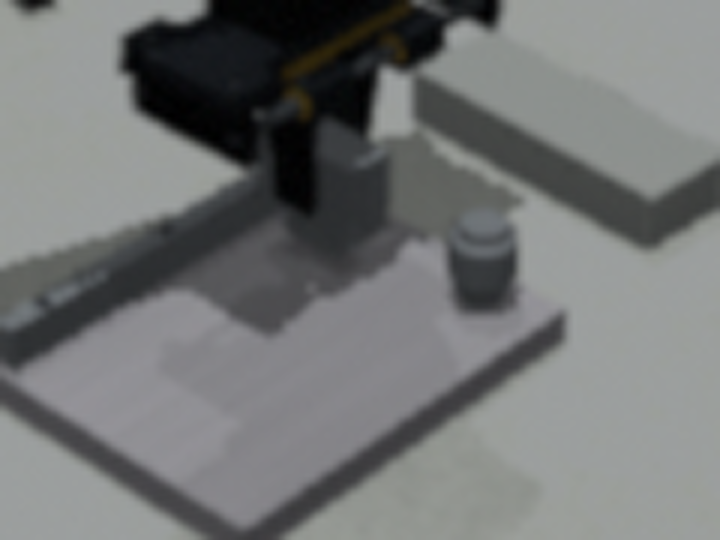

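The side crop shows the held stop at crop px (335,190), upright over the socket area. It is clear of the fence and the objective. Descending.

```bash
python3 -m jog '[[[0,0.05,0.4,0,0,0,2],[0,0,0.3,0,0,0,2],[0,0,0.2,0,0,0,2],[0,0,0.2,0,0,0,2],[0,0,0,0,0,0,2]]]'
```

```text
time: 8.65
position: [0.6282, 0.0156, 0.0671]
tool_rot: [-2.06, -2.371, 0.001]
ft_force: [0.3, 0.2, -2.0]
grip_width: 0.299
```

```bash
python3 -m jog '[[[0,0,0.4,0,0,0,2],[0,0,0.4,0,0,0,2],[0,0,0.3,0,0,0,2],[0,0,0.1,0,0,0,2],[0,0,0,0,0,0,2]]]'
```

```text
time: 9.15
position: [0.6284, 0.0156, 0.0551]
tool_rot: [-2.06, -2.372, 0.0]
ft_force: [-0.5, 0.8, -2.3]
grip_width: 0.298
```

```bash
python3 -m jog '[[[0,0,0.1,0,0,0,2],[0,0,0.1,0,0,0,2],[0,0,0.1,0,0,0,2],[0,0,0,0,0,0,2]]]'
```

```text
time: 9.55
position: [0.6285, 0.0156, 0.0546]
tool_rot: [-2.059, -2.371, -0.001]
ft_force: [-5.9, 1.2, 10.5]
grip_width: 0.293
```

It seated at z = 0.0546, exactly the predicted home height, with about 10 N of contact. Releasing and rising.

```bash
python3 -m jog '[[[0,0,-0.2,0,0,0,5],[0,0,0,0,0,0,5],[0,0,0,0,0,0,5],[0,0,0,0,0,0,5],[0,0,0,0,0,0,5]]]' && python3 -m jog '[[[0,0,-3,0,0,0,5],[0,0,-4,0,0,0,6],[0,0,-4,0,0,0,8],[0,0,-3,0,0,0,8],[0,0,0,0,0,0,8]]]'; python3 p.py .42 -.29 .22 25
```

```text
time: 10.05
position: [0.6286, 0.0153, 0.0544]
tool_rot: [2.06, 2.372, -0.0]
ft_force: [0.0, -0.3, -0.4]
grip_width: 0.56
time: 10.55
position: [0.6316, 0.0152, 0.2]
tool_rot: [2.056, 2.367, 0.011]
ft_force: [-0.6, -0.0, -1.0]
grip_width: 0.85
t 10.55 p [0.6316 0.0152 0.2   ] R [[-0.14, 0.99, 0.009], [0.99, 0.14, 0.001], [-0.0, 0.009, -1.0]] F [-0.6 -0.  -1. ] g 0.850224122765433
shift cm [-27.26 -25.19  -2.23] turn z -16.97 yaw now 8.03 tilt(deg tool x,y) [ 0.54  0.   -0.  ]
```

```bash
python3 -m jog '[[[-3,-2.8,-0.2,0,0,0,8],[-3,-2.8,-0.2,0,0,0,8],[-3,-2.8,-0.2,0,0,0,8],[-3,-2.8,-0.2,0,0,0,8],[-3,-2.8,-0.2,0,0,0,8],[-3,-2.8,-0.2,0,0,0,8],[-3,-2.8,-0.2,0,0,0,8],[-3,-2.8,-0.2,0,0,0,8.7],[-3.2,-2.8,-0.2,0,0,0,8.7],[0,0,0,0,0,-8.5,8.7],[0,0,0,0,0,-8.5,8.7],[0,0,0,0,0,0,8.7]]]'
cat > f.py <<'E'
from h import *
import sys
st()
im=imaging.get_image("wrist");save(im,sys.argv[1],f=1.4)
for l,z in [("square",0),("square_corner",0)]:
    for d in finder.spot_point(l,"wrist")[:3]:
        p=pt(d);print(l,round(d["conf"],2),np.round(p,1),np.round(at(im,p,z),4)[:2])
E
python3 f.py w5.png
```

```text
time: 11.75
position: [0.4166, -0.2892, 0.2119]
tool_rot: [-1.687, -2.649, -0.0]
ft_force: [0.2, 1.0, -0.8]
grip_width: 1.002
t 11.75 p [ 0.4166 -0.2892  0.2119] R [[-0.423, 0.906, -0.001], [0.906, 0.423, 0.0], [0.001, -0.0, -1.0]] F [ 0.2  1.  -0.8] g 1.0017856087795742
square 0.72 [271.  323.4] [ 0.4815 -0.4712]
square 0.68 [289.2 192.5] [ 0.4247 -0.2923]
square 0.59 [158.8 217.1] [ 0.2932 -0.3879]
square_corner 0.97 [307.9 344.1] [ 0.5432 -0.481 ]
square_corner 0.91 [336.2 194.3] [ 0.4767 -0.2705]
square_corner 0.67 [202.8 204.1] [ 0.3363 -0.3495]
```

View pics/w5.png

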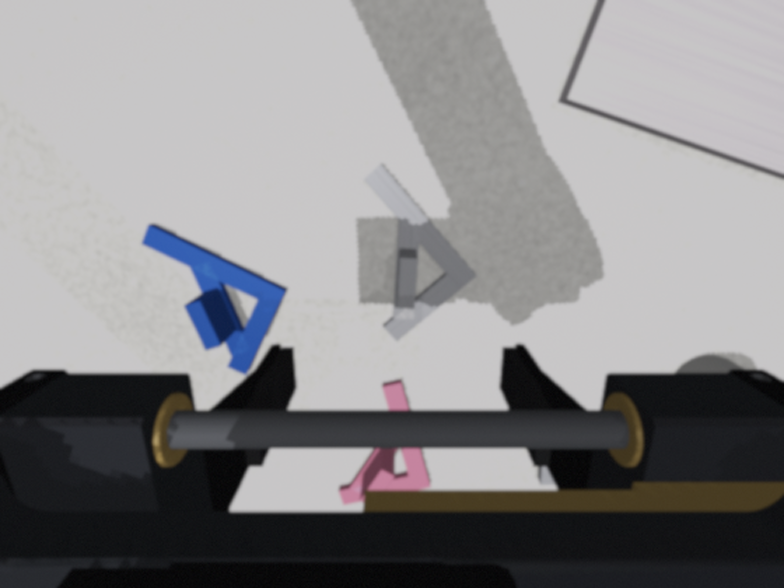

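The grey square is at px (290,195) between the blue one (154,214) and the pink one (275,318). Its outer corner is at (338,194). It is the steel-coloured one, so that is the one to take. Next I refine its axes with a crop.

```bash
cat > g.py <<'E'
from h import *
im=imaging.get_image("wrist");g=cv2.cvtColor(im["frame"],cv2.COLOR_RGB2GRAY)
for l in cv2.createLineSegmentDetector().detect(g)[0][:,0]:
    n=np.hypot(*(l[:2]-l[2:]));m=(l[:2]+l[2:])/2
    if 255<m[0]<345 and 110<m[1]<245 and n>12:
        for z in (.008,.044):
            a=at(im,l[:2],z);b=at(im,l[2:],z);t=np.degrees(np.arctan2((b-a)[1],(b-a)[0]))
            print(np.round(l,1),z,np.round(a[:2],4),np.round(b[:2],4),"ang",round(t%90,1))
save(im,"w6.png",(240,105,350,250),4)
E
python3 g.py
```

```text
[295.6 219.8 283.1 219.7] 0.008 [ 0.4457 -0.3175] [ 0.432  -0.3237] ang 24.7
[295.6 219.8 283.1 219.7] 0.044 [ 0.439  -0.3065] [ 0.4267 -0.3121] ang 24.7
[324.9 211.7 307.4 220.4] 0.008 [ 0.4729 -0.2936] [ 0.4589 -0.3123] ang 53.1
[324.9 211.7 307.4 220.4] 0.044 [ 0.4633 -0.2851] [ 0.4508 -0.3018] ang 53.1
[297.2 175.6 296.3 208.2] 0.008 [ 0.4242 -0.2682] [ 0.4401 -0.304 ] ang 24.0
[297.2 175.6 296.3 208.2] 0.044 [ 0.4197 -0.2624] [ 0.434  -0.2944] ang 24.0
[278.1 215.9 256.9 215.9] 0.008 [ 0.4246 -0.3219] [ 0.4015 -0.3325] ang 24.7
[278.1 215.9 256.9 215.9] 0.044 [ 0.4201 -0.3104] [ 0.3994 -0.32  ] ang 24.7
[296.6 210.2 316.9 193.2] 0.008 [ 0.4415 -0.3062] [ 0.454  -0.2773] ang 66.5
[296.6 210.2 316.9 193.2] 0.044 [ 0.4352 -0.2964] [ 0.4464 -0.2705] ang 66.5
[309.  218.1 296.6 213.9] 0.008 [ 0.4593 -0.3088] [ 0.4435 -0.3103] ang 5.5
[309.  218.1 296.6 213.9] 0.044 [ 0.4511 -0.2987] [ 0.437 -0.3  ] ang 5.5
[255.6 154.4 289.4 154.7] 0.008 [ 0.3713 -0.2661] [ 0.4058 -0.2504] ang 24.4
[255.6 154.4 289.4 154.7] 0.044 [ 0.3723 -0.2605] [ 0.4033 -0.2465] ang 24.4
[281.4 242.4 272.4 232.6] 
[... 1275 characters left out ...]
ng 67.0
[307.7 222.6 283.8 242.4] 0.044 [ 0.4521 -0.3039] [ 0.4386 -0.3359] ang 67.0
[338.8 197.3 323.4 208.5] 0.008 [ 0.4795 -0.2709] [ 0.4695 -0.2908] ang 63.1
[338.8 197.3 323.4 208.5] 0.044 [ 0.4693 -0.2648] [ 0.4603 -0.2826] ang 63.1
[315.  192.5 300.  176.2] 0.008 [ 0.4516 -0.2775] [ 0.4273 -0.2674] ang 67.5
[315.  192.5 300.  176.2] 0.044 [ 0.4442 -0.2707] [ 0.4225 -0.2617] ang 67.5
[318.  196.8 300.5 211.7] 0.008 [ 0.4572 -0.2806] [ 0.4465 -0.3058] ang 67.1
[318.  196.8 300.5 211.7] 0.044 [ 0.4493 -0.2735] [ 0.4397 -0.2961] ang 67.1
[278.9 151.1 265.5 137. ] 0.008 [ 0.3935 -0.2517] [ 0.3737 -0.2439] ang 68.5
[278.9 151.1 265.5 137. ] 0.044 [ 0.3922 -0.2476] [ 0.3745 -0.2406] ang 68.5
```

View pics/w6.png

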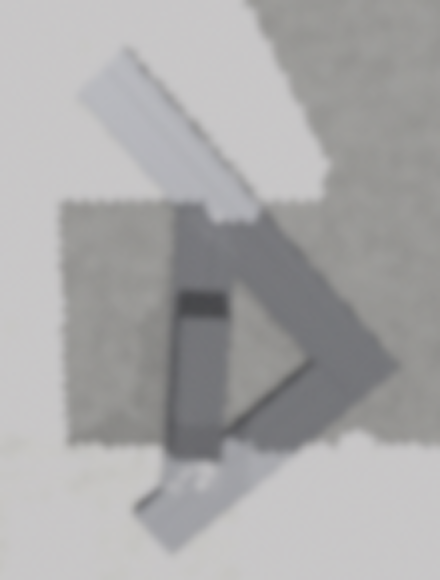

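The crop shows the rib with its top at crop px (178–228, 318–450), so its centre projects to about (0.4245, -0.291). The long edge gives a square yaw of -23.4°, so the jaws should close at 21.6°.

```bash
python3 p.py .4243 -.2912 .037 21.6
```

```text
t 11.95 p [ 0.4172 -0.2888  0.2122] R [[-0.422, 0.907, -0.0], [0.907, 0.422, 0.0], [0.0, -0.0, -1.0]] F [0.6 0.6 1.1] g 0.997060724414284
shift cm [-0.52  0.55 17.52] turn z 3.34 yaw now 24.94 tilt(deg tool x,y) [-0.02 -0.02 -0.  ]
```

```bash
python3 -m jog '[[[-0.5,0.55,3,0,0,3.3,5],[0,0,4,0,0,0,5],[0,0,4,0,0,0,5],[0,0,3,0,0,0,5],[0,0,2,0,0,0,5],[0,0,1,0,0,0,5],[0,0,0.5,0,0,0,5],[0,0,0,0,0,0,5]]]' && python3 -m jog '[[[0,0,0,0,0,0,0.8],[0,0,0,0,0,0,0.8],[0,0,0,0,0,0,0.8],[0,0,0,0,0,0,0.8],[0,0,0,0,0,0,0.8],[0,0,0,0,0,0,0.8],[0,0,0,0,0,0,0.8],[0,0,0,0,0,0,0.8]]]' 55; python3 p.py .4243 -.2912 .037 21.6
```

```text
time: 12.75
position: [0.4245, -0.2914, 0.0376]
tool_rot: [1.763, 2.6, -0.0]
ft_force: [0.4, 0.2, 0.4]
grip_width: 0.579
time: 13.55
position: [0.4245, -0.2913, 0.0377]
tool_rot: [1.762, 2.6, 0.001]
ft_force: [0.0, 0.5, 1.9]
grip_width: 0.156
t 13.55 p [ 0.4245 -0.2913  0.0377] R [[-0.371, 0.929, 0.0], [0.929, 0.371, 0.0], [-0.0, 0.001, -1.0]] F [0.  0.5 1.9] g 0.15616821836102548
shift cm [ 0.01 -0.02  0.07] turn z 0.15 yaw now 21.75 tilt(deg tool x,y) [0.03 0.   0.  ]
```

Rib gripped at 13.6 mm. Lift and carry.

```bash
python3 -m jog '[[[0,0,-1,0,0,0,0.8],[0,0,-3,0,0,0,0.8],[0,0,-4,0,0,0,0.8],[0,0,-2.5,0,0,0,0.8],[0,0,0,0,0,-8,0.8],[0,0,0,0,0,-8,0.8],[0,0,0,0,0,-8,0.8],[0,0,0,0,0,-7.4,0.8],[0,0,0,0,0,0,0.8]]]'; python3 p.py .5644 -.0097 .12 53.1
```

```text
time: 14.45
position: [0.4235, -0.2913, 0.1425]
tool_rot: [-0.993, -2.98, -0.0]
ft_force: [-0.4, -0.1, -3.0]
grip_width: 0.156
t 14.45 p [ 0.4235 -0.2913  0.1425] R [[-0.8, 0.6, -0.001], [0.6, 0.8, 0.0], [0.001, -0.0, -1.0]] F [-0.4 -0.1 -3. ] g 0.1562887237756674
shift cm [ 5.62 30.98  2.25] turn z 0.04 yaw now 53.14 tilt(deg tool x,y) [-0.02 -0.05  0.  ]
```

```bash
python3 -m jog '[[[0.7,3.9,0,0,0,0,0.8],[0.7,3.9,0,0,0,0,0.8],[0.7,3.9,0,0,0,0,0.8],[0.7,3.9,0,0,0,0,0.8],[0.7,3.9,0.5,0,0,0,0.8],[0.7,3.9,0.5,0,0,0,0.8],[0.7,3.8,0.5,0,0,0,0.8],[0.7,3.8,0.5,0,0,0,0.8],[0,0,0,0,0,0,0.8],[0,0,0,0,0,0,0.8]]]'; python3 p.py .5644 -.0097 .06 53.1
python3 - <<'E'
from h import *
im=imaging.get_image("wrist");save(im,"w7.png",f=1.4)
for l,z in [("corner",.02),("square_corner",.082),("square",.082)]:
    for d in finder.spot_point(l,"wrist")[:2]:
        p=pt(d);print(l,round(d["conf"],2),np.round(p,1),np.round(at(im,p,z),4)[:2])
E
```

```text
time: 15.45
position: [0.565, -0.0087, 0.122]
tool_rot: [-0.993, -2.979, 0.002]
ft_force: [-0.6, -0.1, -2.8]
grip_width: 0.155
t 15.45 p [ 0.565  -0.0087  0.122 ] R [[-0.8, 0.6, -0.002], [0.6, 0.8, -0.001], [0.001, -0.002, -1.0]] F [-0.6 -0.1 -2.8] g 0.1553055758879983
shift cm [-0.01 -0.11  6.2 ] turn z 0.05 yaw now 53.15 tilt(deg tool x,y) [-0.1  -0.04 -0.  ]
corner 0.91 [373.8 217.4] [0.6099 0.052 ]
square_corner 0.62 [374.2 252.2] [0.6018 0.0369]
square 0.7 [283.8 252.8] [ 0.5668 -0.0105]
```

View pics/w7.png

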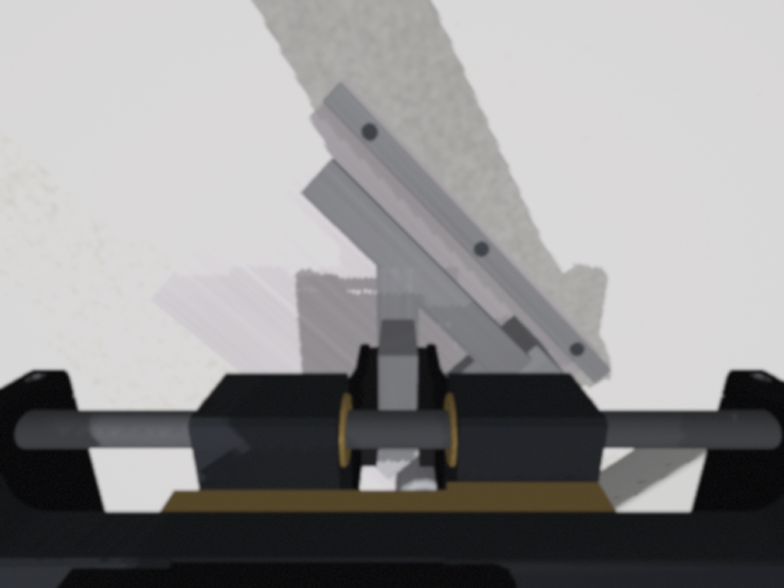

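The wrist view shows the square held with its long leg about parallel to the fence (px (230,120)–(360,245)) and the stop's top at (372,240). The corner is measured at (0.6099, 0.052), which agrees with my prediction. Lowering.

```bash
python3 -m jog '[[[0,-0.1,3,0,0,0,0.8],[0,0,2,0,0,0,0.8],[0,0,0.8,0,0,0,0.8],[0,0,0.4,0,0,0,0.8],[0,0,0,0,0,0,0.8]]]'; python3 -m jog '[[[0,0,0.1,0,0,0,0.8],[0,0,0.1,0,0,0,0.8],[0,0,0.1,0,0,0,0.8],[0,0,0,0,0,0,0.8]]]'
```

```text
time: 16.15
position: [0.565, -0.011, 0.0609]
tool_rot: [0.994, 2.98, 0.0]
ft_force: [-0.4, -0.4, -2.6]
grip_width: 0.158
time: 16.55
position: [0.5649, -0.0104, 0.0578]
tool_rot: [0.993, 2.98, 0.0]
ft_force: [-0.1, -0.1, -2.5]
grip_width: 0.154
```

```bash
python3 -m jog '[[[0,0,0.1,0,0,0,0.8],[0,0,0.05,0,0,0,0.8],[0,0,0,0,0,0,0.8]]]'; python3 -m jog '[[[0,0.4,0,0,0,0,0.8],[0,0.4,0,0,0,0,0.8],[0,0.3,0,0,0,0,0.8],[0,0.2,0,0,0,0,0.8],[0,0,0,0,0,0,0.8]]]'; python3 p.py .5746 .0039 .0577 53.1
```

```text
time: 16.85
position: [0.5649, -0.0104, 0.0577]
tool_rot: [-0.993, -2.98, -0.001]
ft_force: [-4.9, 0.6, 8.7]
grip_width: 0.16
time: 17.35
position: [0.5725, -0.0032, 0.0578]
tool_rot: [0.995, 2.979, -0.004]
ft_force: [-4.9, -6.0, 8.7]
grip_width: 0.16
t 17.35 p [ 0.5725 -0.0032  0.0578] R [[-0.799, 0.601, -0.0], [0.601, 0.799, -0.003], [-0.001, -0.002, -1.0]] F [-4.9 -6.   8.7] g 0.15996722353818527
shift cm [0.26 0.69 0.  ] turn z -0.05 yaw now 53.05 tilt(deg tool x,y) [-0.13  0.08  0.  ]
```

```bash
python3 -m jog '[[[0,0,-0.1,0,0,0,0.8],[0,0,0,0,0,0,0.8],[0,0,0,0,0,0,0.8]]]'; python3 p.py .5746 .0039 .0577 53.1
```

```text
time: 17.65
position: [0.573, -0.0008, 0.0578]
tool_rot: [0.993, 2.979, -0.0]
ft_force: [-1.8, -3.0, 4.5]
grip_width: 0.159
t 17.65 p [ 0.573  -0.0008  0.0578] R [[-0.8, 0.6, 0.001], [0.6, 0.8, -0.001], [-0.001, 0.0, -1.0]] F [-1.8 -3.   4.5] g 0.1585072298351005
shift cm [0.15 0.47 0.  ] turn z 0.03 yaw now 53.13 tilt(deg tool x,y) [0.   0.07 0.  ]
```

```bash
python3 -m jog '[[[0.1,0.1,0,0,0,0,0.8],[0.1,0.1,0,0,0,0,0.8],[0.1,0.1,0,0,0,0,0.8],[0,0,0,0,0,0,0.8],[0.1,0.1,0,0,0,0,0.8],[0,0,0,0,0,0,0.8]]]';python3 p.py .5746 .0039 .0577 53.1;  python3 -m jog '[[[-0.1,0.1,0,0,0,0,0.8],[-0.1,0.1,0,0,0,0,0.8],[-0.05,0.05,0,0,0,0,0.8],[0,0,0,0,0,0,0.8]]]'; python3 p.py .5746 .0039 .0577 53.1
```

```text
time: 18.25
position: [0.573, 0.004, 0.0578]
tool_rot: [0.993, 2.977, -0.001]
ft_force: [1.7, -7.2, 5.0]
grip_width: 0.157
t 18.25 p [0.573  0.004  0.0578] R [[-0.8, 0.6, 0.003], [0.6, 0.8, -0.002], [-0.003, 0.0, -1.0]] F [ 1.7 -7.2  5. ] g 0.15660390471108546
shift cm [-0.14  0.09  0.01] turn z 0.01 yaw now 53.11 tilt(deg tool x,y) [0.01 0.19 0.  ]
time: 18.65
position: [0.5731, 0.0039, 0.0577]
tool_rot: [-0.994, -2.976, 0.005]
ft_force: [-9.7, -8.5, 14.9]
grip_width: 0.157
t 18.65 p [0.5731 0.0039 0.0577] R [[-0.799, 0.601, -0.005], [0.601, 0.799, -0.001], [0.003, -0.004, -1.0]] F [-9.7 -8.5 14.9] g 0.15700645460258994
shift cm [-0.13  0.09  0.  ] turn z -0.03 yaw now 53.07 tilt(deg tool x,y) [-0.24 -0.18  0.  ]
```

```bash
python3 -m jog '[[[0,0,-0.1,0,0,0,0.8],[0,0,-0.05,0,0,0,0.8],[0,0,0,0,0,0,0.8],[0,0,0,0,0,0,0.8]]]';python3 p.py .5746 .0039 .0577 53.1;  python3 -m jog '[[[-0.1,0.1,0,0,0,0,0.8],[0,0,0,0,0,0,0.8],[0,0,0,0,0,0,0.8]]]'; python3 p.py .5746 .0039 .0577 53.1
```

```text
time: 19.05
position: [0.5731, 0.004, 0.0578]
tool_rot: [-0.994, -2.977, 0.005]
ft_force: [-5.6, -6.9, 4.8]
grip_width: 0.158
t 19.05 p [0.5731 0.004  0.0578] R [[-0.8, 0.601, -0.005], [0.601, 0.8, -0.002], [0.002, -0.004, -1.0]] F [-5.6 -6.9  4.8] g 0.15792422826026778
shift cm [-0.12  0.08  0.01] turn z -0.02 yaw now 53.08 tilt(deg tool x,y) [-0.25 -0.13 -0.  ]
time: 19.35
position: [0.5733, 0.004, 0.0579]
tool_rot: [-0.993, -2.974, 0.007]
ft_force: [-8.1, -7.4, 9.1]
grip_width: 0.155
t 19.35 p [0.5733 0.004  0.0579] R [[-0.799, 0.601, -0.007], [0.601, 0.799, -0.002], [0.005, -0.006, -1.0]] F [-8.1 -7.4  9.1] g 0.15541015240297734
shift cm [-0.12  0.07  0.02] turn z -0.03 yaw now 53.07 tilt(deg tool x,y) [-0.35 -0.27 -0.  ]
```

Run:
```python
from h import *
im=imaging.get_image("wrist"); a=cv2.resize(im["frame"][90:300,200:480,::-1],None,fx=2.8,fy=2.8,interpolation=cv2.INTER_CUBIC)
i2=imaging.get_image("side"); b=cv2.resize(i2["frame"][170:245,215:335,::-1],None,fx=5,fy=5,interpolation=cv2.INTER_CUBIC)
a=cv2.resize(a,(400,300));b=cv2.resize(b,(400,250))
cv2.imwrite("pics/m1.png",np.hstack([cv2.resize(im["frame"][120:270,260:440,::-1],(450,375),interpolation=cv2.INTER_CUBIC),cv2.resize(i2["frame"][175:250,240:310,::-1],(350,375),interpolation=cv2.INTER_CUBIC)]))
for l in cv2.createLineSegmentDetector().detect(cv2.cvtColor(im["frame"],cv2.COLOR_RGB2GRAY))[0][:,0]:
    n=np.hypot(*(l[:2]-l[2:]));m=(l[:2]+l[2:])/2
    if 200<m[0]<450 and 60<m[1]<280 and n>22: 
        for z in (.028,.045,.065):
            q=at(im,l[:2],z),at(im,l[2:],z);d=q[1]-q[0];print(np.round(l,0) if z==.028 else "",z,round((np.degrees(np.arctan2(d[1],d[0]))+45)%90-45,1),[ (round(1e3*(p[0]*.99+p[1]*.141),1),round(1e3*(p[1]*.99-p[0]*.141),1)) for p in q],end=" ")
        print()
print("expected u stop face",1e3*(.6103*.99+.0514*.141),"n fence",1e3*(.0514*.99-.6103*.141))
```

```text
[162. 266. 248. 266.] 0.028 -36.6 [(np.float64(518.7), np.float64(-136.1)), (np.float64(556.7), np.float64(-97.7))]  0.045 -36.6 [(np.float64(517.7), np.float64(-124.3)), (np.float64(552.0), np.float64(-89.6))]  0.065 -36.6 [(np.float64(516.6), np.float64(-110.4)), (np.float64(546.4), np.float64(-80.2))] 
[310. 246. 315. 268.] 0.028 -24.6 [(np.float64(574.2), np.float64(-60.6)), (np.float64(587.2), np.float64(-69.0))]  0.045 -24.6 [(np.float64(567.8), np.float64(-56.3)), (np.float64(579.4), np.float64(-63.8))]  0.065 -24.6 [(np.float64(560.2), np.float64(-51.2)), (np.float64(570.3), np.float64(-57.7))] 
[252. 268. 257. 246.] 0.028 39.8 [(np.float64(559.5), np.float64(-96.9)), (np.float64(551.3), np.float64(-83.7))]  0.045 39.8 [(np.float64(554.5), np.float64(-89.0)), (np.float64(547.1), np.float64(-77.1))]  0.065 39.8 [(np.float64(548.6), np.float64(-79.7)), (np.float64(542.2), np.float64(-69.3))] 
[323. 266. 406. 266.] 0.028 -36.7 [(np.float64(589.9), np.float64(-64.5)), (np.float64(626.1), np.float64(-28.0))]  0.045 -36.7 [(np.float64(581.9), np.float64(-59.8)), (np.float64(614.5),
[... 5172 characters left out ...]
.0)), (np.float64(560.0), np.float64(-18.8))] 
[405. 244. 420. 260.] 0.028 7.4 [(np.float64(613.9), np.float64(-19.2)), (np.float64(629.1), np.float64(-19.4))]  0.045 7.4 [(np.float64(603.5), np.float64(-19.0)), (np.float64(617.2), np.float64(-19.2))]  0.065 7.4 [(np.float64(591.2), np.float64(-18.7)), (np.float64(603.1), np.float64(-18.9))] 
[236. 116. 311. 191.] 0.028 8.2 [(np.float64(490.7), np.float64(-36.5)), (np.float64(549.2), np.float64(-36.5))]  0.045 8.2 [(np.float64(492.5), np.float64(-34.6)), (np.float64(545.2), np.float64(-34.6))]  0.065 8.2 [(np.float64(494.7), np.float64(-32.3)), (np.float64(540.5), np.float64(-32.3))] 
expected u stop face 611.4444 n fence -35.166299999999985
```

View pics/m1.png

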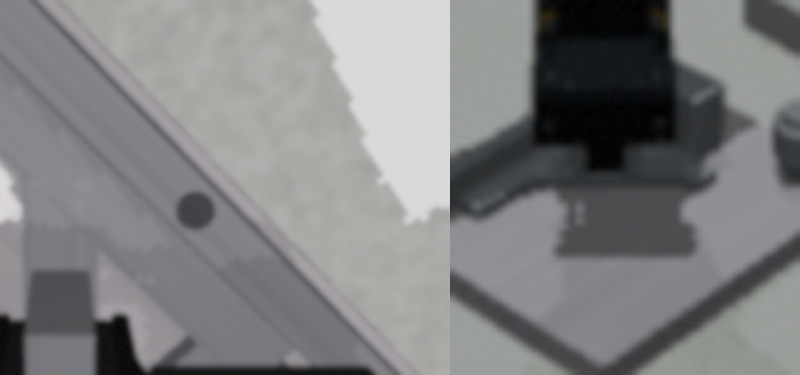

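Long leg flush: the fence and square edges coincide and both run at 8.1–8.2°. The stop contact is hidden behind the gripper. I'll probe it by easing off the fence, so friction can't mimic contact, and pushing along plate x only.

```bash
python3 -m jog '[[[-0.1,-0.1,-0.05,0,0,0,0.8],[-0.1,-0.1,-0.05,0,0,0,0.8],[0,0,0,0,0,0,0.8],[0,0,0,0,0,0,0.8]]]';python3 p.py .5746 .0039 .0577 53.1;  python3 -m jog '[[[-0.1,0.1,0,0,0,0,0.8],[0,0,0,0,0,0,0.8],[0,0,0,0,0,0,0.8]]]'; python3 p.py .5746 .0039 .0577 53.1
```

```text
time: 19.85
position: [0.5744, 0.0041, 0.058]
tool_rot: [-0.99, -2.975, 0.002]
ft_force: [-6.6, -2.4, 0.0]
grip_width: 0.159
t 19.85 p [0.5744 0.0041 0.058 ] R [[-0.8, 0.599, -0.006], [0.599, 0.8, 0.0], [0.005, -0.003, -1.0]] F [-6.6 -2.4  0. ] g 0.1589966497357032
shift cm [-0.03 -0.    0.03] turn z 0.08 yaw now 53.18 tilt(deg tool x,y) [-0.18 -0.29  0.  ]
time: 20.15
position: [0.5744, 0.0041, 0.058]
tool_rot: [-0.99, -2.972, 0.004]
ft_force: [-9.2, -2.5, 3.7]
grip_width: 0.153
t 20.15 p [0.5744 0.0041 0.058 ] R [[-0.8, 0.599, -0.009], [0.599, 0.8, 0.001], [0.008, -0.005, -1.0]] F [-9.2 -2.5  3.7] g 0.1529479812997523
shift cm [-0.03 -0.    0.03] turn z 0.07 yaw now 53.17 tilt(deg tool x,y) [-0.29 -0.44 -0.  ]
```

It slid another 1.1 mm and now stops at the predicted stop plane (u = 0.5692), while Fx climbs and Fz stays low. That is true stop contact; the earlier halt was friction. Now I press on both sides, then settle flat.

```bash
python3 -m jog '[[[0.1,0.1,0,0,0,0,0.8],[0.1,0.1,0,0,0,0,0.8],[0.1,0.1,0,0,0,0,0.8],[-0.1,0.1,0,-0.2,-0.3,0,0.8],[-0.1,0.1,0,-0.2,-0.3,0,0.8],[0,0,0.05,0,0,0,0.8],[0,0,0,0,0,0,0.8],[0,0,0,0,0,0,0.8]]]' 60;python3 p.py .5746 .0039 .0577 53.1
```

```text
time: 20.95
position: [0.5742, 0.0042, 0.0578]
tool_rot: [-0.996, -2.979, 0.008]
ft_force: [-17.4, -10.5, 13.0]
grip_width: 0.152
t 20.95 p [0.5742 0.0042 0.0578] R [[-0.799, 0.602, -0.002], [0.602, 0.799, -0.004], [-0.001, -0.005, -1.0]] F [-17.4 -10.5  13. ] g 0.152004632730745
shift cm [-0.05 -0.    0.01] turn z -0.08 yaw now 53.02 tilt(deg tool x,y) [-0.27  0.07  0.  ]
```

```bash
python3 -m jog '[[[0.1,0.1,0,-0.3,0,0,0.8],[0.05,0.05,0,0,0,0,0.8],[0,0,0,0,0,0,0.8],[0,0,0,0,0,0,0.8]]]';python3 p.py .5746 .0039 .0577 53.1
python3 - <<'E'
from h import *
im=imaging.get_image("wrist");i2=imaging.get_image("side")
for l in cv2.createLineSegmentDetector().detect(cv2.cvtColor(im["frame"],cv2.COLOR_RGB2GRAY))[0][:,0]:
    n=np.hypot(*(l[:2]-l[2:]));m=(l[:2]+l[2:])/2
    if 200<m[0]<420 and 60<m[1]<280 and n>30:
        q=at(im,l[:2],.028),at(im,l[2:],.028);d=q[1]-q[0];t=(np.degrees(np.arctan2(d[1],d[0]))+45)%90-45
        if abs(t-8)<3: print(np.round(l),round(t,2),[np.round(1e3*(p[1]*.99-p[0]*.141),1) for p in q])
A=cv2.resize(im["frame"][100:280,250:430,::-1],(375,375),interpolation=cv2.INTER_CUBIC)
B=cv2.resize(i2["frame"][170:240,250:330,::-1],(425,375),interpolation=cv2.INTER_CUBIC);cv2.imwrite("pics/m2.png",np.hstack([A,cv2.convertScaleAbs(B,alpha=1.5)]))
print("stop top expected px side",proj(i2,[.6285,.0156,.065]))
M=np.array([[.99,-.141],[.141,.99]])
for z in (.02,.065): print([np.round((proj(i2,[*(np.array([.6285,.0156])+M@np.array(c)),z])-[250,170])*[425/80,375/70]+[375,0]) for c in ((-.013,-.032),(.013,-.032),(.013,.032),(-.013,.032))])
E
```

```text
time: 21.35
position: [0.5742, 0.0042, 0.0578]
tool_rot: [0.997, 2.976, -0.003]
ft_force: [-15.8, -12.6, 12.0]
grip_width: 0.158
t 21.35 p [0.5742 0.0042 0.0578] R [[-0.798, 0.602, 0.002], [0.602, 0.798, -0.003], [-0.003, -0.001, -1.0]] F [-15.8 -12.6  12. ] g 0.15826489142739947
shift cm [-0.05 -0.    0.01] turn z -0.13 yaw now 52.97 tilt(deg tool x,y) [-0.06  0.19 -0.  ]
[191.  33. 442. 291.] 8.15 [np.float64(-23.0), np.float64(-22.9)]
[400. 253. 194.  41.] 8.05 [np.float64(-25.0), np.float64(-24.8)]
[331. 168. 379. 218.] 7.9 [np.float64(-19.3), np.float64(-19.4)]
[333. 251. 300. 221.] 8.98 [np.float64(-53.3), np.float64(-53.7)]
[207.  39. 329. 166.] 8.17 [np.float64(-19.5), np.float64(-19.3)]
[433. 287. 405. 258.] 8.05 [np.float64(-24.9), np.float64(-24.9)]
[234. 115. 272. 152.] 7.92 [np.float64(-36.5), np.float64(-36.6)]
stop top expected px side [283.23602146 188.97055226]
[array([578., 203.]), array([610., 183.]), array([527., 137.]), array([494., 156.])]
[array([578., 135.]), array([611., 115.]), array([526.,  70.]), array([493.,  89.])]
```

View pics/m2.png

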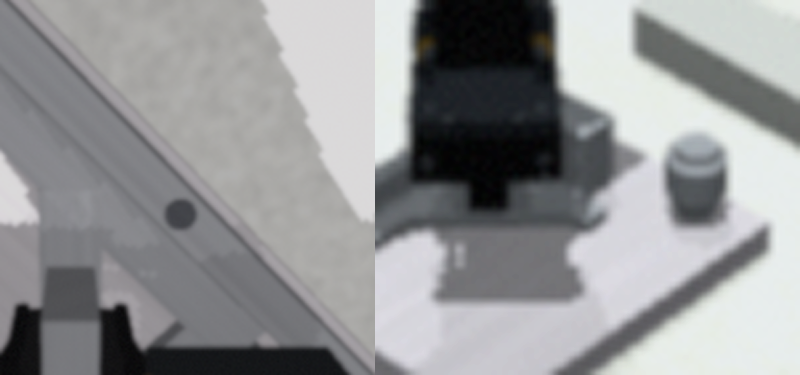

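The stop's top corners are at (576,137) and (611,117), as predicted for the home position. The square lies flush and the objective is untouched. Handing in.

```bash
python3 -c "
from bench import close_job; close_job()
from h import *; st()"
```

```text
the job is handed in; nothing more can be done
the job is handed in; nothing more can be done
```

The stop is plugged home and released. The square is gripped by its rib, lying on the plate and pressed into the corner between fence and stop. I handed the job in at about 21.5 s.

- **Stop:** it seated at TCP z = 54.6 mm, the height I had predicted for fully home. In the last side picture its top corners were still where a home stop should show, within about 3 pixels of that enlarged crop.
- **Square:** about 17 N against the stop, about 10 N against the fence and 12 N net down onto the plate. Its long edge runs at about 8.0°, against a fence yaw of 8.1°, and the tool tilt was under 0.2°.
- **Disagreement:** during the first push towards the stop, friction halted the square about 1.5 mm short. I eased off the fence and pushed again, and it slid to within about 0.3 mm of the predicted stop plane. The short leg's contact with the stop is hidden behind the gripper, so it rests on position and force, not on a picture.
- **Bystanders:** the objective showed in place in the last side view. I did not re-check the other things there, and nothing in the forces suggested the arm had touched them.

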